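# Park the board carriage under the inspection camera and lock it

### The arm

A 6-joint arm with a two-finger parallel gripper is mounted at the origin on a cart in front of the work surface, level with it; the furniture and walls round the work are solid. World frame = base frame: x ahead of the robot, y to its left, z up, the work surface at z = 0. Lengths are in m, angles in rad, forces in N, time in s.
With the tool pointing down it reaches from about 0.225 to 0.875 m from the base axis. Payload 3.4 kg.
Tool frame: the origin (TCP) lies between the finger pads; the fingertips stand 19 mm ahead of it and the grasp point (between the pads) is the TCP; z points along the fingers, y is the line along which they close (so a half turn about z gives the same grasp; the last joint's range is limited). The gripper opens to 85 mm and grips with 20 to 120 N. Pads are 22 mm wide; open, the fingers measure 114 mm over their backs; the gripper's body (76 mm by 85 mm) begins 54 mm behind the grasp point. The pads swing forward as they close: fully open they stand 13 mm farther back than shut.
Start: joints at [1.158, 0.276, 1.505, -0, 1.361, -0.121], TCP at [0.165, 0.551, 0.214] pointing down, gripper open.
Joint ranges: [-2.89, 2.89], [-0.75, 2.08], [0.22, 2.7], [-1.18, 4.32], [0.11, 2.71], [-2.7, 2.7]. Speed limits (rad/s): [2.57, 2.57, 3.14, 3.14, 3.14, 3.14].

### API

Orientations are given as a unit quaternion [w, x, y, z].
In Python, from rig import get_state, imaging, ticket gives the robot as it stands. The module is installed in compiled form; this text tells all that it offers.
- The arm moves only by the shell command python3 -m inch 'ROWS' [FORCE]. ROWS is JSON, a list of rows, each an object with "claw": the opening, from -1 (shut) to 1 (fully open); "travel": the shift along the world's x, y, z in units of 200 mm (1.0 is 200 mm), a list of three; "turn": the turn about the world's z in units of 180 degrees (1.0 is 180 degrees). A call has 1 to 5 rows; each row is the pose to reach, as a shift and turn from the pose commanded when the call began, turning the shorter way round; what a row does not reach only later rows make up. A row lasts 1/10 s, in which the tool goes at most 50 mm and 8.59 degrees, less where a joint would pass 70% of its speed; a pose out of reach is approached as far as the arm can. A call with a number of a shift or a turn outside -1 to 1 is refused whole. A call with a gripper value outside its range is refused whole. The fingers move at their own pace and stop on an object; FORCE is the grip in N (left out, the last holds). Time passes only in rows, so rows that repeat a pose let the fingers close. It gives the time, the measured TCP pose, the force, the opening and the grip force at its end, in the units of the state.
- get_state(): the state, without advancing time (a new reading comes with each control period).
- imaging.get_image(name): name is "side" or "top"; returns the picture (420x560x3 uint8, red, green, blue); there is no depth.
- imaging.camera_params(name): a dict with "camera_matrix" (3x3 intrinsics, pixels), "cam_to_world" (4x4, takes a point from camera to world coordinates). Camera axes: x right, y down, z forward; pixel columns grow to the right and rows downward; lengths in m; the calibration is good to about 2 mm. A picture is of the moment at which its call begins. camera_params takes no time and is no camera call.
- ticket.sign_off(): hands the job in; it is judged then, once.
The state is a dict: "clock": time; "qpos": joint angles; "qd": joint speeds; "effort": joint torques, N m; "position": TCP position; "ee_rot": TCP orientation; "contact_force": force on the tool from outside, world axes, zero at the start; "moment": the same for the moment, N m; "width": finger opening in m; "gripper_force": force on a finger pad.
Only numpy, scipy, OpenCV 4.12 (cv2) and the standard library are available. Lean on these libraries where they do the work, as an engineer would, in place of code of your own. Each camera call takes 0.05 s, during which the arm holds its last target. There are 200 camera calls.

### The job

The board on the inspection stand has to go under the camera: push its carriage along the rail, away from you, until the spring catch clicks in, then turn the black clamp knob clockwise as far as it goes to lock the carriage there. Let go, and do not bump the camera or shift the tools lying beside the stand.

Things in the scene. Friction and masses are not known exactly. Their poses are not given: they have to be found in the camera images.
- stand: Inspection stand fixed to the bench: grey base plate 344 x 136 x 15 mm, steel rail along its middle, steel column at its far end. Origin: centre of the base's underside, on the bench. x axis along the rail, away from the robot (push direction), z up. With the carriage home the knob's centre (point knob_grip) is at x = -0.026, y = 0, z = 0.079 in this frame
- camera: White camera with dark lens and black ring light (90 mm across) on a boom over the rail; fixed to the stand. Origin: on the bench under the lens axis, 69 mm along the stand's x. Ring light's underside 140 mm above the bench, camera's top 277 mm. With the carriage home the ring's near edge is 50 mm beyond the knob's centre, so a hand on the knob must lean back to the rail's near end
- carriage (a joint): Travel of the aluminium carriage that holds the green circuit board, along the rail, m: 0 = near end, 0.110 = home under the camera with the catch's ball in its notch; hard stop at 0.1125. It rubs with about 2 N; from about 0.085 to 0.105 the ball catch resists (about 5 to 10 N in all), then draws the carriage in to 0.110 and holds it with over 20 N
- carriage_nose (a point): Middle of the carriage's low, upright near face (72 mm wide, 32 to 38 mm above the bench), at 36 mm. x axis along the rail away from the robot, z up. Above this edge the knob's sloping face rises away from the robot, 35 degrees from level, to 74 mm above the bench
- knob (a joint): Turn of the clamp knob, rad: 0 = free; grows clockwise as one looks down on it; stop at 1.3. It begins to bite at about 0.75 and is tight from 1.05. Takes 0.15 to 0.25 N m and stays where it is left. Free, the bar's far end points 37 degrees left of straight up the slope (to the red dot), at the stop 37 degrees right (green dot)
- knob_grip (a point): Centre of the knob's black grip bar, 60 mm long, 14 mm thick, 24 mm high, 16 to 40 mm off the carriage's sloping face on a 26 mm round boss (this point: 28 mm off it). z axis = the knob's axis, out of the face: it leans 35 degrees from vertical towards the rail's near end. x along the bar, y across its 14 mm. The axes turn with the knob and ride with the carriage
- catch_ball (a joint): How far the catch's spring ball is pushed up into its sleeve on the right side of the carriage, m: about 0 before the catch, about 0.0035 on the crest of the brass strike plate, about 0 again once it has dropped into the notch
- syringe: Bystander: tan flux syringe, 134 mm long, lying on the bench to the left of the stand. Origin: centre of its underside
- cutters: Bystander: flush cutters with red handles, 130 mm long, lying on the bench to the left of the stand. Origin: centre of the underside
- screwdriver: Bystander: black and red screwdriver, 160 mm long, lying on the bench to the left of the stand. Origin: centre of the underside

How it is judged:
By the outcome, as a careful person would: the job done as asked, in the order asked, and still so for the second after the job is handed in, with the robot touching nothing.
It also fails if it takes over 35 s, if anything falls off the work surface, if the arm or the gripper's body presses on something with over 40 N, if the wrist force passes 120 N, or if a joint passes its speed limit or range.

## Working session

There is one attempt and no reset: what is moved stays moved. The work goes in short steps, Python scripts to look and compute and a shell command to move; the robot and the scene stay as the last step left them, time stands still between calls to the robot, and variables do not carry over. Pictures are saved under pics/ and viewed, at most 10 in all, crops included, and the job is handed in when it is done.

```bash
mkdir -p pics
python3 - <<'E'
from rig import get_state, imaging
import cv2
s=get_state()
print(s['clock'],s['position'],s['ee_rot'],s['width'])
for n in('side','top'):
    im=imaging.get_image(n); cv2.imwrite(f'pics/{n}0.png',im[:,:,::-1])
    p=imaging.camera_params(n); print(n,p['camera_matrix'],p['cam_to_world'])
E
```

```text
0.0 [0.16518227 0.55016906 0.21263996] [-2.59027707e-04  1.45384237e-01  9.89374834e-01 -8.91161729e-04] 0.08531110390488213
side [[397.86906144   0.         276.4023766 ]
 [  0.         397.86906144 209.37615959]
 [  0.           0.           1.        ]] [[-0.93939296 -0.19232872  0.28381425  0.32974997]
 [-0.34223605  0.57526151 -0.74293249  0.70719086]
 [-0.02038016 -0.79503701 -0.60621844  0.58159776]
 [ 0.          0.          0.          1.        ]]
top [[409.33040598   0.         288.80782734]
 [  0.         409.33040598 205.4768307 ]
 [  0.           0.           1.        ]] [[-0.02426404 -0.9960459   0.08546244  0.50193751]
 [-0.9996233   0.02527004  0.01070905  0.07190202]
 [-0.01282634 -0.0851704  -0.99628384  1.01553073]
 [ 0.          0.          0.          1.        ]]
```

View pics/side0.png

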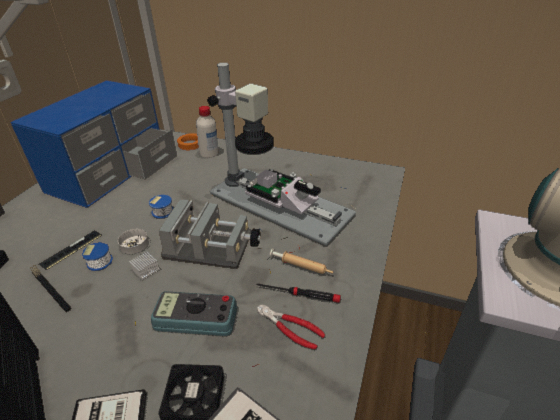

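View pics/top0.png

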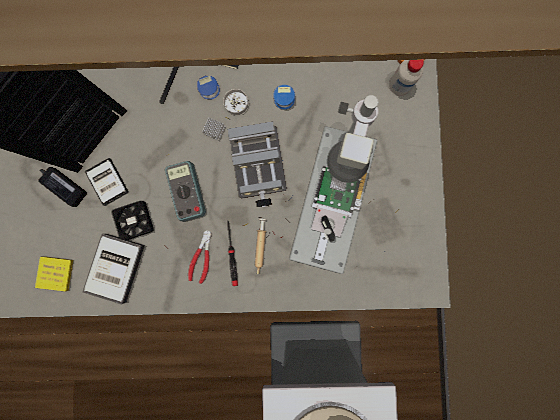

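The side view shows the stand at about (285,200), with the knob near (300,190). In the top view the base runs from its near edge (290,260)–(343,273) up to about (330,128), with the knob near (328,228). The tools lie to its left, at columns 195–265. Next I'll zoom in for corners.

Run:
```python
import cv2
a=cv2.imread('pics/top0.png')[115:285,270:390]; cv2.imwrite('pics/topz.png',cv2.resize(a,None,fx=3.5,fy=3.5,interpolation=cv2.INTER_CUBIC)[:600])
b=cv2.imread('pics/side0.png')[130:250,200:360]; cv2.imwrite('pics/sidez.png',cv2.resize(b,None,fx=5,fy=5,interpolation=cv2.INTER_CUBIC))
```

```text
(no output)
```

View pics/topz.png

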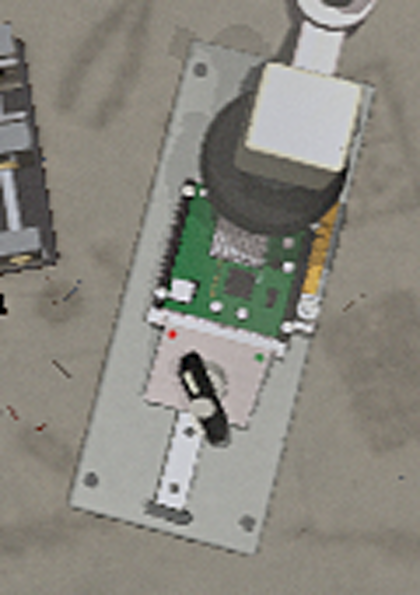

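View pics/sidez.png

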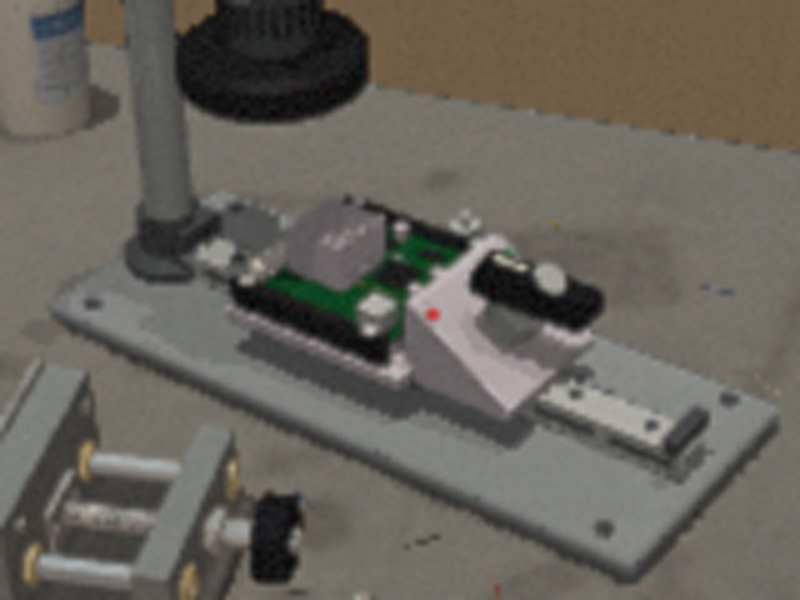

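The top zoom shows base corners at (70,507), (255,553), (195,40) and (375,88), the nose edge from (145,402) to (246,428), the knob centre at about (203,403), and the bar pointing at the red dot. The side zoom agrees: the nose is clear of the bar's near end, on the left of it, and the rail is bare in front.

```bash
cat > h.py <<'E'
import numpy as np
from rig import imaging
def ray(n,uv,z):
    p=imaging.camera_params(n); K=p['camera_matrix']; T=p['cam_to_world']
    d=T[:3,:3]@np.linalg.inv(K)@np.array([uv[0],uv[1],1.]); o=T[:3,3]
    return o+d*(z-o[2])/d[2]
top=lambda u,v,z: ray('top',(u/3.5+270,v/3.5+115),z)
side=lambda u,v,z: ray('side',(u/5+200,v/5+130),z)
E
python3 - <<'E'
from h import *
nl,nr,fl,fr=[top(*c,.015) for c in((70,507),(255,553),(195,40),(375,88))]
for a in(nl,nr,fl,fr):print(a.round(4))
print(np.linalg.norm(nl-nr),np.linalg.norm(nl-fl),np.linalg.norm(nr-fr))
ex=(fl-nl+fr-nr)[:2]; yaw1=np.arctan2(ex[1],ex[0]); w=(nl-nr+fl-fr)[:2]; print('yaw',np.degrees(yaw1),np.degrees(np.arctan2(-w[0],w[1])))
for a in((775,420,.015),(630,570,.015),(55,305,.015)):print('side corner',side(*a).round(4))
e=np.array([np.cos(yaw1),np.sin(yaw1)]);l=np.array([-e[1],e[0]])
c=(nl+nr+fl+fr)[:2]/4;c2=(nl+nr)[:2]/2+.172*e;print('centre',c,c2)
for nm,P in(('noseL',top(145,402,.038)),('noseR',top(246,428,.038)),('knob top',top(203,405,.089)),('noseL side',side(505,412,.038)),('redside',side(432,314,.066)),('railend',top(170,518,.03))):
    print(nm,P.round(4),'in stand',((P[:2]-c)@e).round(4),((P[:2]-c)@l).round(4))
E
```

```text
[0.4553 0.083  0.015 ]
[ 0.4208 -0.0439  0.015 ]
[ 0.7831 -0.0141  0.015 ]
[ 0.7448 -0.1403  0.015 ]
0.13147262879824687 0.3417901129667245 0.33803726922334965
yaw -16.53803003819788 -16.03794538872535
side corner [ 0.4176 -0.028   0.015 ]
side corner [0.4551 0.0925 0.015 ]
side corner [ 0.7772 -0.0066  0.015 ]
centre [ 0.60100286 -0.02883114] [ 0.60296154 -0.02941274]
noseL [0.5261 0.0299 0.038 ] in stand -0.0885 0.035
noseR [ 0.5068 -0.0381  0.038 ] in stand -0.0877 -0.0357
knob top [ 0.522  -0.0052  0.089 ] in stand -0.0824 0.0002
noseL side [0.5285 0.0341 0.038 ] in stand -0.0874 0.0396
redside [0.5708 0.0101 0.066 ] in stand -0.04 0.0288
railend [0.447  0.0148 0.03  ] in stand -0.1601 -0.002
```

```bash
R='{"claw":-1,"travel":[0.5,-0.95,0],"turn":0}'; python3 -m inch '[{"claw":-1,"travel":[0.5,-0.95,0],"turn":0},{"claw":-1,"travel":[0.5,-0.95,0],"turn":0},{"claw":-1,"travel":[0.5,-0.95,0],"turn":0},{"claw":-1,"travel":[0.5,-0.95,0],"turn":0},{"claw":-1,"travel":[0.5,-0.95,0],"turn":0}]' 40
python3 -m inch '[{"claw":-1,"travel":[0.5,-0.95,0],"turn":0},{"claw":-1,"travel":[0.5,-0.95,0],"turn":0},{"claw":-1,"travel":[0.5,-0.95,0],"turn":0},{"claw":-1,"travel":[0.5,-0.95,0],"turn":0},{"claw":-1,"travel":[0.5,-0.95,0],"turn":0}]'
python3 -m inch '[{"claw":-1,"travel":[0.5,-0.95,0],"turn":0},{"claw":-1,"travel":[0.5,-0.95,0],"turn":0},{"claw":-1,"travel":[0.5,-0.95,0],"turn":0},{"claw":-1,"travel":[0.5,-0.95,0],"turn":0},{"claw":-1,"travel":[0.5,-0.95,0],"turn":0}]'
```

```text
clock: 0.6
position: [0.2662, 0.3566, 0.2132]
ee_rot: [0.0, 0.147, 0.989, -0.001]
contact_force: [0.7, 1.6, -0.0]
width: 0.0124
gripper_force: 0.0
clock: 1.1
position: [0.367, 0.1668, 0.2134]
ee_rot: [0.001, 0.148, 0.989, -0.001]
contact_force: [-0.7, 0.4, 0.5]
width: -0.0001
gripper_force: 0.0
clock: 1.6
position: [0.4675, -0.0235, 0.2132]
ee_rot: [0.001, 0.147, 0.989, -0.001]
contact_force: [-0.4, 0.4, -0.5]
width: 0.0001
gripper_force: 0.0
```

```bash
python3 -m inch '[{"claw":-1,"travel":[-0.02,0,-0.8],"turn":0},{"claw":-1,"travel":[-0.02,0,-0.8],"turn":0},{"claw":-1,"travel":[-0.02,0,-0.8],"turn":0},{"claw":-1,"travel":[-0.02,0,-0.8],"turn":0},{"claw":-1,"travel":[-0.02,0,-0.8],"turn":0}]'
python3 - <<'E'
import cv2
from rig import imaging
b=imaging.get_image('side')[110:270,180:390,::-1]; cv2.imwrite('pics/s1.png',cv2.resize(b,None,fx=3.7,fy=3.7,interpolation=cv2.INTER_CUBIC))
E
```

```text
clock: 2.1
position: [0.46, -0.0186, 0.0524]
ee_rot: [-0.002, 0.145, 0.989, 0.0]
contact_force: [-1.0, 0.1, 0.6]
width: -0.0
gripper_force: 0.0
```

View pics/s1.png

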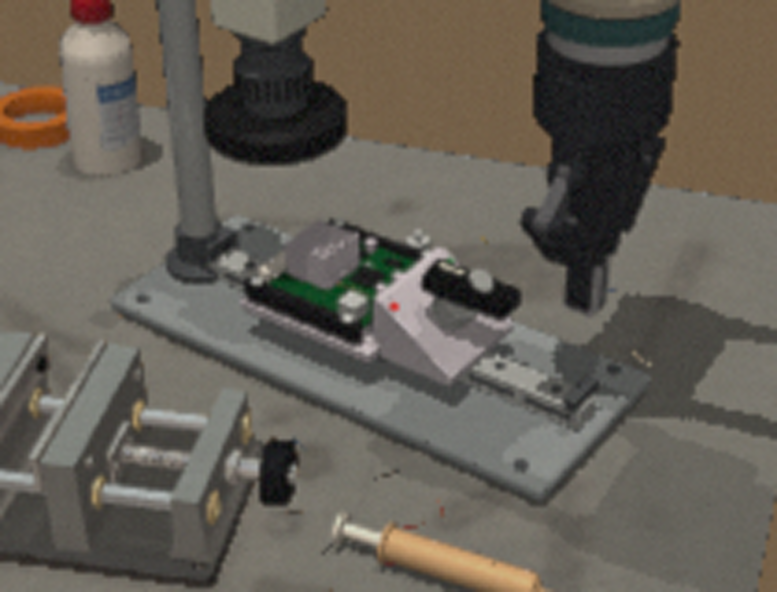

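The picture shows the closed fingertips at about (588,300), right of the rail and in front of the nose, at nose height and clear of the bar. I'll start the push.

```bash
python3 -m inch '[{"claw":-1,"travel":[0.08,-0.05,0],"turn":0},{"claw":-1,"travel":[0.16,-0.075,0],"turn":0},{"claw":-1,"travel":[0.16,-0.075,0],"turn":0}]'
python3 -m inch '[{"claw":-1,"travel":[0.036,-0.01,0],"turn":0},{"claw":-1,"travel":[0.072,-0.021,0],"turn":0},{"claw":-1,"travel":[0.072,-0.021,0],"turn":0}]'
python3 -m inch '[{"claw":-1,"travel":[0.036,-0.01,0],"turn":0},{"claw":-1,"travel":[0.072,-0.021,0],"turn":0},{"claw":-1,"travel":[0.072,-0.021,0],"turn":0}]'
```

```text
clock: 2.45
position: [0.4986, -0.0354, 0.0568]
ee_rot: [0.005, 0.145, 0.989, -0.0]
contact_force: [0.4, -0.1, 0.3]
width: -0.0001
gripper_force: 0.0
clock: 2.75
position: [0.5092, -0.0387, 0.0543]
ee_rot: [0.001, 0.145, 0.989, -0.0]
contact_force: [0.1, 0.0, 0.4]
width: -0.0001
gripper_force: 0.0
clock: 3.05
position: [0.5237, -0.0431, 0.0536]
ee_rot: [0.001, 0.145, 0.989, -0.0]
contact_force: [-0.1, 0.3, -0.1]
width: 0.0002
gripper_force: 0.0
```

Run:
```python
import cv2
from rig import imaging
b=imaging.get_image('side')[110:270,180:390,::-1]; cv2.imwrite('pics/s2.png',cv2.resize(b,None,fx=3.7,fy=3.7,interpolation=cv2.INTER_CUBIC))
```

```text
(no output)
```

View pics/s2.png

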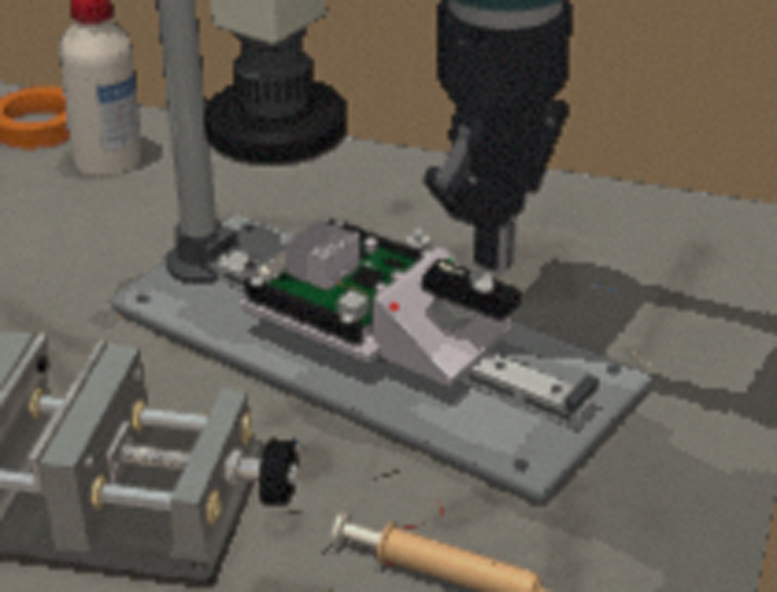

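The fingers are behind the knob, with the tip at about (495,268), and the carriage hasn't moved. I'll compare where the tip should appear against where it does.

Run:
```python
from h import *
import cv2
def proj(n,P):
    p=imaging.camera_params(n);T=np.linalg.inv(p['cam_to_world']);q=p['camera_matrix']@(T[:3,:3]@P+T[:3,3]);return q[:2]/q[2]
c=np.array([.602,-.027]);e=np.array([.959,-.283]);l=np.array([.283,.959])
t=np.array([.5237,-.0431])
f=lambda P:((proj('side',P)-[180,110])*3.7).round()
for z in(.0346,.045,.055):
  for a in(-.011,.011):
    print(z,a,f(np.r_[t+a*e,z]),f(np.r_[t+a*e+.0145*l,z]),f(np.r_[t+a*e-.0145*l,z]))
for y in(-.036,.036): print('nose',f(np.r_[c-.087*e+y*l,.038]))
```

```text
0.0346 -0.011 [505. 320.] [493. 331.] [517. 310.]
0.0346 0.011 [476. 309.] [464. 320.] [488. 298.]
0.045 -0.011 [506. 307.] [493. 318.] [518. 296.]
0.045 0.011 [476. 296.] [464. 306.] [489. 285.]
0.055 -0.011 [506. 294.] [494. 305.] [518. 283.]
0.055 0.011 [477. 283.] [464. 293.] [489. 272.]
nose [511. 320.]
nose [448. 377.]
```

Run:
```python
from h import *
def proj(n,P):
    p=imaging.camera_params(n);T=np.linalg.inv(p['cam_to_world']);q=p['camera_matrix']@(T[:3,:3]@P+T[:3,3]);return q[:2]/q[2]
e=np.array([.959,-.283]);l=np.array([.283,.959])
f=lambda P:((proj('side',P)-[180,110])*3.7).round()
for nm,t in(('s1',[.46,-.0186]),('s2',[.5237,-.0431])):
  for z in(.033,.045,.055,.065,.075): print(nm,z,f(np.r_[t,z]))
import cv2
im=imaging.get_image('side')
cv2.imwrite('pics/s3.png',cv2.resize(im[165:215,280:340,::-1],None,fx=10,fy=10,interpolation=cv2.INTER_NEAREST))
```

```text
s1 0.033 [579. 357.]
s1 0.045 [580. 342.]
s1 0.055 [582. 328.]
s1 0.065 [583. 315.]
s1 0.075 [584. 301.]
s2 0.033 [490. 317.]
s2 0.045 [491. 301.]
s2 0.055 [491. 288.]
s2 0.065 [492. 275.]
s2 0.075 [493. 262.]
```

View pics/s3.png

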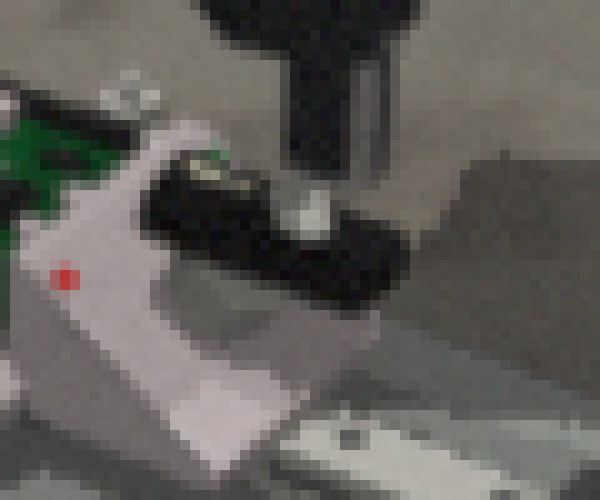

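The pixels put the tip either about 34 mm higher or about 40 mm further right than the reported pose. The top view should settle which.

Run:
```python
from h import *
import cv2
im=imaging.get_image('top')
cv2.imwrite('pics/t2.png',cv2.resize(im[140:290,250:400,::-1],None,fx=4,fy=4,interpolation=cv2.INTER_CUBIC))
def proj(n,P):
    p=imaging.camera_params(n);T=np.linalg.inv(p['cam_to_world']);q=p['camera_matrix']@(T[:3,:3]@P+T[:3,3]);return q[:2]/q[2]
for z in(.035,.07,.11,.2):print(z,((proj('top',np.array([.5237,-.0431,z]))-[250,140])*4).round())
```

```text
0.035 [368. 361.]
0.07 [375. 359.]
0.11 [384. 357.]
0.2 [407. 352.]
```

View pics/t2.png

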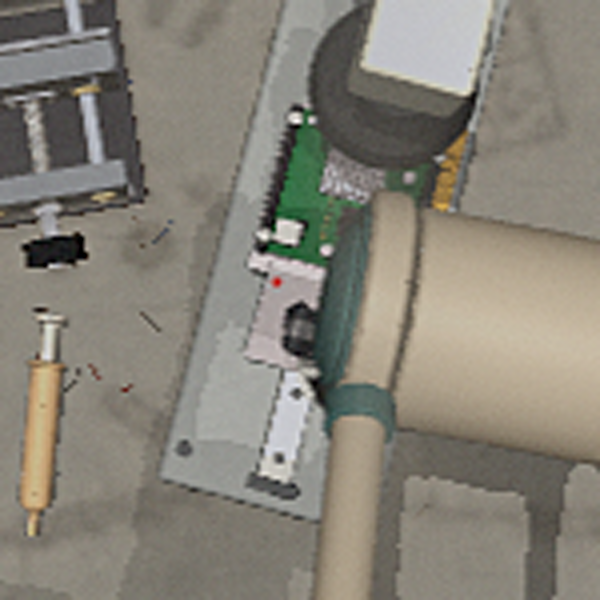

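The top view has the wrist over the right half of the stand, hiding the tool, so it doesn't settle it. I'll back off and touch the base plate to measure the real tip length.

```bash
python3 -m inch '[{"claw":-1,"travel":[-0.24,0.07,0],"turn":0},{"claw":-1,"travel":[-0.24,0.07,0],"turn":0},{"claw":-1,"travel":[-0.24,0.07,-0.04],"turn":0},{"claw":-1,"travel":[-0.24,0.07,-0.06],"turn":0},{"claw":-1,"travel":[-0.24,0.07,-0.06],"turn":0}]'
python3 -m inch '[{"claw":-1,"travel":[0,0,-0.02],"turn":0},{"claw":-1,"travel":[0,0,-0.02],"turn":0}]'
python3 -m inch '[{"claw":-1,"travel":[0,0,-0.02],"turn":0},{"claw":-1,"travel":[0,0,-0.02],"turn":0}]'
```

```text
clock: 3.7
position: [0.4749, -0.0289, 0.041]
ee_rot: [-0.0, 0.145, 0.989, 0.0]
contact_force: [-0.4, 0.0, 1.4]
width: -0.0002
gripper_force: 0.0
clock: 3.9
position: [0.4745, -0.0288, 0.0371]
ee_rot: [-0.0, 0.145, 0.989, 0.0]
contact_force: [-0.2, -0.8, 1.2]
width: -0.0001
gripper_force: 0.0
clock: 4.1
position: [0.474, -0.0287, 0.0331]
ee_rot: [-0.0, 0.145, 0.989, 0.0]
contact_force: [-0.4, -0.5, -0.9]
width: -0.0001
gripper_force: 0.0
```

```bash
python3 -m inch '[{"claw":-1,"travel":[0,0,-0.02],"turn":0},{"claw":-1,"travel":[0,0,-0.02],"turn":0}]'
python3 -m inch '[{"claw":-1,"travel":[0,0,-0.02],"turn":0},{"claw":-1,"travel":[0,0,-0.02],"turn":0}]'
```

```text
clock: 4.3
position: [0.4739, -0.0286, 0.0291]
ee_rot: [-0.0, 0.145, 0.989, 0.0]
contact_force: [-0.5, 0.0, 0.4]
width: 0.0002
gripper_force: 0.0
clock: 4.5
position: [0.4738, -0.0286, 0.0251]
ee_rot: [-0.0, 0.145, 0.989, 0.0]
contact_force: [0.8, -0.0, 0.2]
width: 0.0002
gripper_force: 0.0
```

Run:
```python
from h import *
import cv2
im=imaging.get_image('side')
cv2.imwrite('pics/s4.png',cv2.resize(im[150:250,270:390,::-1],None,fx=6,fy=6,interpolation=cv2.INTER_CUBIC))
def proj(n,P):
    p=imaging.camera_params(n);T=np.linalg.inv(p['cam_to_world']);q=p['camera_matrix']@(T[:3,:3]@P+T[:3,3]);return q[:2]/q[2]
for z in(.006,.015,.03,.05):print(z,((proj('side',np.array([.4735,-.0286,z]))-[270,150])*6).round())
```

```text
0.006 [366. 373.]
0.015 [367. 355.]
0.03 [370. 324.]
0.05 [373. 282.]
```

View pics/s4.png

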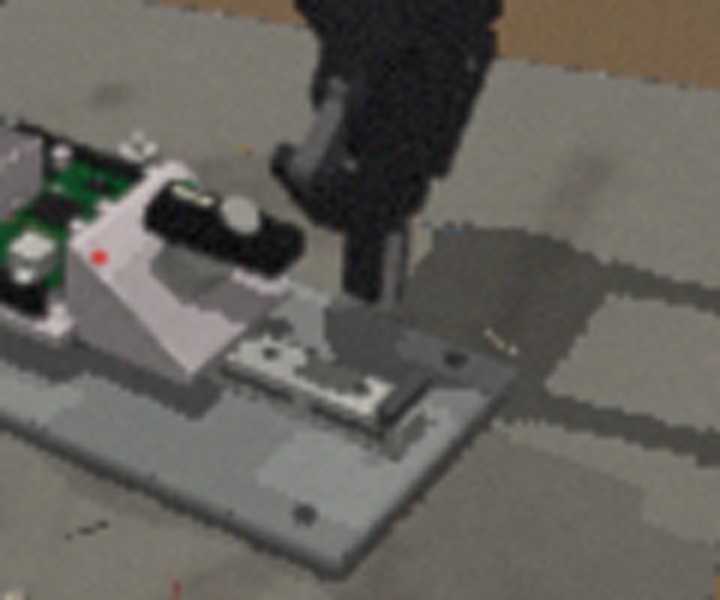

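The tip shows at about (375,305), right on the base's right edge in the image, so it is still ambiguous. I'll keep lowering gently: the bench would stop it at TCP 0.019, the plate nearer 0.

```bash
python3 -m inch '[{"claw":-1,"travel":[0,0,-0.02],"turn":0},{"claw":-1,"travel":[0,0,-0.02],"turn":0}]'
python3 -m inch '[{"claw":-1,"travel":[0,0,-0.015],"turn":0},{"claw":-1,"travel":[0,0,-0.015],"turn":0}]'
python3 -m inch '[{"claw":-1,"travel":[0,0,-0.01],"turn":0},{"claw":-1,"travel":[0,0,-0.01],"turn":0}]'
```

```text
clock: 4.75
position: [0.4739, -0.0286, 0.0211]
ee_rot: [-0.0, 0.145, 0.989, 0.0]
contact_force: [-0.0, -0.2, 0.2]
width: 0.0005
gripper_force: 0.0
clock: 4.95
position: [0.474, -0.0286, 0.0182]
ee_rot: [-0.0, 0.145, 0.989, 0.0]
contact_force: [-0.4, 0.3, 0.2]
width: -0.0
gripper_force: 0.0
clock: 5.15
position: [0.4741, -0.0286, 0.0163]
ee_rot: [-0.0, 0.145, 0.989, 0.0]
contact_force: [-0.0, -0.1, -0.1]
width: -0.0001
gripper_force: 0.0
```

```bash
python3 -m inch '[{"claw":-1,"travel":[0,0,-0.02],"turn":0},{"claw":-1,"travel":[0,0,-0.02],"turn":0}]'
python3 -m inch '[{"claw":-1,"travel":[0,0,-0.015],"turn":0},{"claw":-1,"travel":[0,0,-0.015],"turn":0}]'
python3 -m inch '[{"claw":-1,"travel":[0,0,-0.015],"turn":0},{"claw":-1,"travel":[0,0,-0.015],"turn":0}]'
```

```text
clock: 5.35
position: [0.4739, -0.0286, 0.0121]
ee_rot: [-0.0, 0.145, 0.989, 0.0]
contact_force: [-0.5, -0.6, -0.2]
width: 0.0
gripper_force: 0.0
clock: 5.55
position: [0.474, -0.0286, 0.0092]
ee_rot: [-0.0, 0.145, 0.989, 0.0]
contact_force: [-0.5, 0.1, -0.4]
width: 0.0002
gripper_force: 0.0
clock: 5.75
position: [0.474, -0.0286, 0.0062]
ee_rot: [-0.0, 0.145, 0.989, 0.0]
contact_force: [0.8, -0.0, 0.9]
width: 0.0
gripper_force: 0.0
```

```bash
python3 -m inch '[{"claw":-1,"travel":[0,0,-0.01],"turn":0},{"claw":-1,"travel":[0,0,-0.01],"turn":0}]'
python3 -m inch '[{"claw":-1,"travel":[0,0,-0.01],"turn":0},{"claw":-1,"travel":[0,0,-0.01],"turn":0}]'
python3 -m inch '[{"claw":-1,"travel":[0,0,-0.01],"turn":0},{"claw":-1,"travel":[0,0,-0.01],"turn":0}]'
python3 - <<'E'
from rig import imaging
im=imaging.get_image('side').astype(int).mean(2)
for r in range(192,222): print(r,*im[r,322:344].astype(int))
E
```

```text
clock: 5.95
position: [0.4741, -0.0287, 0.0043]
ee_rot: [-0.0, 0.145, 0.989, 0.0]
contact_force: [-0.3, 0.9, -0.5]
width: -0.0001
gripper_force: 0.0
clock: 6.15
position: [0.4741, -0.0286, 0.0023]
ee_rot: [-0.0, 0.145, 0.989, 0.0]
contact_force: [0.4, 0.6, 0.5]
width: 0.0003
gripper_force: 0.0
clock: 6.35
position: [0.4741, -0.0286, 0.0003]
ee_rot: [-0.0, 0.145, 0.989, 0.0]
contact_force: [0.3, -0.1, -0.2]
width: -0.0
gripper_force: 0.0
192 28 24 20 24 30 21 12 19 26 24 32 27 23 27 28 26 24 49 86 74 73 74
193 29 26 24 24 33 26 19 24 25 27 25 31 28 24 31 21 25 43 73 73 73 72
194 25 25 23 22 29 30 28 24 25 27 29 35 28 28 34 39 39 59 74 69 73 71
195 28 24 23 15 27 29 18 30 22 29 24 24 27 31 48 69 60 73 73 72 71 73
196 50 43 34 25 24 22 21 24 23 29 27 23 26 19 40 80 77 75 72 77 73 72
197 98 90 68 58 40 23 21 28 29 38 32 31 39 33 47 79 76 74 74 74 73 74
198 127 115 116 108 72 33 18 20 27 29 28 45 69 66 50 76 76 73 75 73 72 75
199 138 137 132 111 74 33 20 23 26 26 24 52 85 75 53 76 72 69 73 71 71 70
200 123 118 114 90 67 28 29 24 25 31 28 53 86 81 57 77 71 70 71 73 72 72
201 119 82 75 69 5
[... 826 characters left out ...]
71
213 88 86 87 85 87 87 87 104 143 155 138 110 89 72 69 74 79 72 69 51 67 68
214 87 88 87 87 91 88 94 97 87 124 170 171 142 98 76 75 72 66 49 54 70 67
215 96 95 91 94 103 104 117 93 94 120 177 169 132 82 75 73 64 46 52 73 81 82
216 90 96 99 109 115 140 171 149 156 169 167 133 89 72 72 67 47 58 94 121 118 118
217 71 81 86 91 110 144 173 173 177 174 138 84 74 73 68 50 62 94 125 136 124 122
218 61 56 58 84 96 104 108 141 168 165 107 57 71 70 49 61 107 122 118 135 135 124
219 85 80 64 54 60 80 92 97 106 102 94 48 40 44 54 96 120 92 94 128 132 134
220 94 106 90 79 65 55 51 65 82 91 80 53 45 55 85 120 94 80 84 100 109 127
221 120 107 97 98 97 86 69 62 58 65 75 63 59 77 105 88 85 81 94 130 131 121
```

```bash
python3 -m inch '[{"claw":-1,"travel":[0,0,-0.01],"turn":0},{"claw":-1,"travel":[0,0,-0.01],"turn":0}]'
python3 -m inch '[{"claw":-1,"travel":[0,0,-0.01],"turn":0},{"claw":-1,"travel":[0,0,-0.01],"turn":0}]'
python3 -m inch '[{"claw":-1,"travel":[0,0,-0.01],"turn":0},{"claw":-1,"travel":[0,0,-0.01],"turn":0}]'
```

```text
clock: 6.6
position: [0.4741, -0.0287, -0.0017]
ee_rot: [-0.0, 0.145, 0.989, 0.0]
contact_force: [-0.6, 0.1, 0.4]
width: -0.0001
gripper_force: 0.0
clock: 6.8
position: [0.4744, -0.0287, -0.0028]
ee_rot: [0.0, 0.145, 0.989, 0.0]
contact_force: [-1.0, -0.1, 6.9]
width: -0.0
gripper_force: 3.6
clock: 7.0
position: [0.4745, -0.0287, -0.0029]
ee_rot: [0.001, 0.145, 0.989, -0.0]
contact_force: [-5.3, 1.8, 25.1]
width: -0.0002
gripper_force: 12.8
```

```bash
python3 -m inch '[{"claw":-1,"travel":[0,0,0.105],"turn":0},{"claw":-1,"travel":[0.05,-0.014,0.105],"turn":0},{"claw":-1,"travel":[0.096,-0.028,0.105],"turn":0},{"claw":-1,"travel":[0.096,-0.028,0.105],"turn":0}]'
python3 -m inch '[{"claw":-1,"travel":[0.036,-0.01,0],"turn":0},{"claw":-1,"travel":[0.072,-0.021,0],"turn":0},{"claw":-1,"travel":[0.072,-0.021,0],"turn":0}]'
```

```text
clock: 7.4
position: [0.4958, -0.035, 0.0154]
ee_rot: [0.001, 0.146, 0.989, -0.0]
contact_force: [0.4, 0.2, -0.6]
width: 0.0001
gripper_force: 0.0
clock: 7.7
position: [0.5096, -0.039, 0.0151]
ee_rot: [0.001, 0.146, 0.989, -0.0]
contact_force: [0.7, 0.2, -0.5]
width: 0.0001
gripper_force: 0.0
```

```bash
python3 -m inch '[{"claw":-1,"travel":[0.02,-0.006,0],"turn":0},{"claw":-1,"travel":[0.04,-0.012,0],"turn":0},{"claw":-1,"travel":[0.04,-0.012,0],"turn":0}]'
python3 - <<'E'
from h import *
import cv2
im=imaging.get_image('side')
b=im[160:215,270:370,::-1]; b=cv2.resize(b,None,fx=8,fy=8,interpolation=cv2.INTER_CUBIC)
cv2.imwrite('pics/s5.png',b)
hsv=cv2.cvtColor(im,cv2.COLOR_RGB2HSV);m=cv2.inRange(hsv,(0,150,100),(8,255,255))[150:220,260:330]
v,u=np.nonzero(m);print('red',u.mean()+260,v.mean()+150, 'before',200+432/5,130+314/5)
E
```

```text
clock: 8.0
position: [0.5132, -0.0402, 0.015]
ee_rot: [-0.003, 0.145, 0.989, 0.0]
contact_force: [-5.2, 1.1, 4.8]
width: 0.0002
gripper_force: 0.2
red 275.0 188.0 before 286.4 192.8
```

View pics/s5.png

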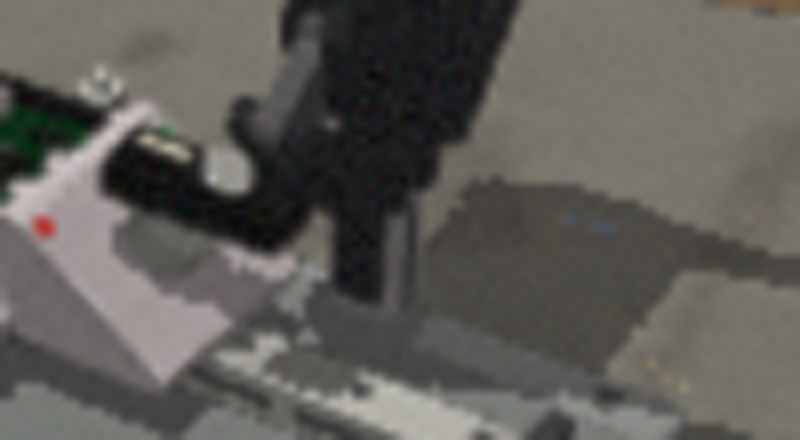

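The carriage has already moved: the red dot is at (275,188), from (286,193). The fingertip, at about (370,300) in the crop, is still short of the nose, so the gripper's knuckle must be bearing on the bar's near end. I'll back off, rise, and push that end squarely with the fingers, which only drives the knob against its free stop.

```bash
python3 -m inch '[{"claw":-1,"travel":[-0.096,0.028,0],"turn":0},{"claw":-1,"travel":[-0.096,0.028,0.12],"turn":0},{"claw":-1,"travel":[-0.0675,0.1245,0.12],"turn":0},{"claw":-1,"travel":[-0.0675,0.1245,0.12],"turn":0}]'
cat >> h.py <<'E'
def proj(n,P):
    p=imaging.camera_params(n);T=np.linalg.inv(p['cam_to_world']);q=p['camera_matrix']@(T[:3,:3]@P+T[:3,3]);return q[:2]/q[2]
C=np.array([.602,-.027]);E_=np.array([.959,-.283]);L=np.array([.283,.959])
def dots(name='side'):
    "red dot in side view -> stand coords at its height"
    import cv2
    im=imaging.get_image('side');h=cv2.cvtColor(im,cv2.COLOR_RGB2HSV)
    m=cv2.inRange(h,(0,140,90),(8,255,255))[150:215,250:320];v,u=np.nonzero(m)
    P=ray('side',(u.mean()+250,v.mean()+150),.066)[:2]-C
    return P@E_,P@L
E
python3 - <<'E'
from h import *
print(dots(), 'before', (side(432,314,.066)[:2]-C)@E_)
E
```

```text
clock: 8.45
position: [0.5041, -0.0151, 0.0403]
ee_rot: [0.002, 0.145, 0.989, 0.0]
contact_force: [-0.2, -0.0, -0.4]
width: -0.0001
gripper_force: 0.0
(np.float64(-0.007546312884509728), np.float64(0.024495976262320755)) before -0.04038100028576654
```

```bash
python3 -m inch '[{"claw":-1,"travel":[0.035,-0.01,0],"turn":0},{"claw":-1,"travel":[0.067,-0.02,0],"turn":0},{"claw":-1,"travel":[0.067,-0.02,0],"turn":0}]'
python3 -m inch '[{"claw":-1,"travel":[0.024,-0.007,0],"turn":0},{"claw":-1,"travel":[0.024,-0.007,0],"turn":0}]'
python3 -m inch '[{"claw":-1,"travel":[0.024,-0.007,0],"turn":0},{"claw":-1,"travel":[0.024,-0.007,0],"turn":0}]'
python3 - <<'E'
from h import *
print(dots())
E
```

```text
clock: 8.8
position: [0.514, -0.0202, 0.0386]
ee_rot: [-0.003, 0.146, 0.989, 0.0]
contact_force: [-4.2, 0.2, 1.8]
width: -0.0002
gripper_force: 1.8
clock: 9.0
position: [0.5156, -0.021, 0.0382]
ee_rot: [-0.006, 0.145, 0.989, 0.0]
contact_force: [-8.7, 0.5, 4.1]
width: 0.0002
gripper_force: 3.9
clock: 9.2
position: [0.5188, -0.0221, 0.038]
ee_rot: [-0.007, 0.145, 0.989, 0.0]
contact_force: [-10.5, 1.9, 4.5]
width: 0.0
gripper_force: 4.9
(np.float64(-0.0024371262631223355), np.float64(0.024714194986854333))
```

```bash
python3 -m inch '[{"claw":-1,"travel":[0.024,-0.007,0],"turn":0},{"claw":-1,"travel":[0.024,-0.007,0],"turn":0}]'
python3 -m inch '[{"claw":-1,"travel":[0.024,-0.007,0],"turn":0},{"claw":-1,"travel":[0.024,-0.007,0],"turn":0}]'
python3 - <<'E'
from h import *
print(dots())
E
```

```text
clock: 9.45
position: [0.5227, -0.0234, 0.0378]
ee_rot: [-0.008, 0.145, 0.989, 0.0]
contact_force: [-10.6, 2.1, 4.3]
width: 0.0003
gripper_force: 5.4
clock: 9.65
position: [0.5301, -0.0257, 0.038]
ee_rot: [-0.005, 0.145, 0.989, -0.0]
contact_force: [-3.0, -1.1, -0.5]
width: -0.0001
gripper_force: 1.2
(np.float64(0.00881421521862318), np.float64(0.025815594682704248))
```

```bash
python3 -m inch '[{"claw":-1,"travel":[0.02,-0.006,0],"turn":0},{"claw":-1,"travel":[0.02,-0.006,0],"turn":0}]'
python3 -m inch '[{"claw":-1,"travel":[0.015,-0.004,0],"turn":0},{"claw":-1,"travel":[0.015,-0.004,0],"turn":0}]'
python3 - <<'E'
from h import *
print(dots())
E
```

```text
clock: 9.9
position: [0.535, -0.0269, 0.0381]
ee_rot: [-0.005, 0.145, 0.989, -0.0]
contact_force: [-8.4, -0.3, 0.5]
width: 0.0002
gripper_force: 4.1
clock: 10.1
position: [0.5353, -0.027, 0.0379]
ee_rot: [-0.007, 0.145, 0.989, -0.0]
contact_force: [-12.1, -0.4, 3.8]
width: -0.0002
gripper_force: 6.0
(np.float64(0.014004758936439935), np.float64(0.026038877625988718))
```

The force fell at the crest and then rose firmly with the carriage stationary, and the red dot has moved about 54 mm in all. So it's home. Next I'll go round to the right of the bar's near end.

```bash
python3 -m inch '[{"claw":-1,"travel":[-0.105,0.031,0],"turn":0},{"claw":-1,"travel":[-0.154,-0.132,0],"turn":0},{"claw":-1,"travel":[-0.154,-0.132,0],"turn":0},{"claw":-1,"travel":[-0.048,-0.163,0],"turn":0},{"claw":-1,"travel":[-0.048,-0.163,0],"turn":0}]'
python3 - <<'E'
from h import *
from rig import get_state
s=get_state();d=s['position'][:2]-C;print(d@E_,d@L,s['position'],s['contact_force']);print(dots())
E
```

```text
clock: 10.65
position: [0.5373, -0.0617, 0.0402]
ee_rot: [0.004, 0.146, 0.989, -0.0]
contact_force: [0.6, 0.3, -0.2]
width: -0.0001
gripper_force: 0.0
-0.05220033014931212 -0.051549443155581055 [ 0.53733652 -0.0616712   0.04023314] [ 0.60426413  0.32032091 -0.24199121]
(np.float64(0.014004758936439935), np.float64(0.026038877625988718))
```

The carriage stays home with nothing touching it. Now I'll swing the bar's near end left, which is clockwise.

```bash
python3 -m inch '[{"claw":-1,"travel":[0.01,0.036,0],"turn":0},{"claw":-1,"travel":[0.021,0.072,0],"turn":0},{"claw":-1,"travel":[0.021,0.072,0],"turn":0}]'
python3 -m inch '[{"claw":-1,"travel":[0.006,0.024,0],"turn":0},{"claw":-1,"travel":[0.011,0.048,0],"turn":0},{"claw":-1,"travel":[0.011,0.048,0],"turn":0}]'
python3 - <<'E'
from h import *
from rig import get_state
s=get_state();d=s['position'][:2]-C;print(d@E_,d@L);print(dots())
E
```

```text
clock: 11.0
position: [0.5363, -0.0442, 0.0395]
ee_rot: [-0.0, 0.145, 0.989, 0.0]
contact_force: [1.0, -0.4, 0.0]
width: 0.0002
gripper_force: 0.0
clock: 11.3
position: [0.5366, -0.0365, 0.0391]
ee_rot: [-0.002, 0.144, 0.99, -0.001]
contact_force: [-3.2, -3.9, 0.2]
width: -0.0001
gripper_force: 2.6
-0.06007615938081006 -0.027637622839295956
(np.float64(0.014004758936439935), np.float64(0.026038877625988718))
```

```bash
python3 -m inch '[{"claw":-1,"travel":[0.024,0.012,0],"turn":0},{"claw":-1,"travel":[0.036,0.031,0],"turn":0},{"claw":-1,"travel":[0.036,0.031,0],"turn":0}]'
python3 -m inch '[{"claw":-1,"travel":[0.006,0.02,0],"turn":0},{"claw":-1,"travel":[0.011,0.038,0],"turn":0},{"claw":-1,"travel":[0.011,0.038,0],"turn":0}]'
python3 - <<'E'
from h import *
from rig import get_state
s=get_state();d=s['position'][:2]-C;print(d@E_,d@L);print(dots())
E
```

```text
clock: 11.65
position: [0.5364, -0.0308, 0.0373]
ee_rot: [-0.009, 0.144, 0.99, -0.002]
contact_force: [-13.3, -7.2, 1.2]
width: -0.0003
gripper_force: 7.1
clock: 11.95
position: [0.5368, -0.0223, 0.0361]
ee_rot: [-0.011, 0.144, 0.989, -0.002]
contact_force: [-13.8, -5.2, -3.5]
width: -0.0002
gripper_force: 7.8
-0.06387940342014913 -0.01400285093671349
(np.float64(0.014004758936439935), np.float64(0.026038877625988718))
```

The measured pose shows the finger slipped in front of the bar's end again, at x −0.064 with the force mostly along x. I'll go round again, 8 mm further in.

```bash
python3 -m inch '[{"claw":-1,"travel":[-0.096,0.028,0],"turn":0},{"claw":-1,"travel":[-0.155,-0.173,0],"turn":0},{"claw":-1,"travel":[-0.155,-0.173,0],"turn":0},{"claw":-1,"travel":[-0.024,-0.212,0],"turn":0},{"claw":-1,"travel":[-0.024,-0.212,0],"turn":0}]'
python3 -m inch '[{"claw":-1,"travel":[0.01,0.036,0],"turn":0},{"claw":-1,"travel":[0.017,0.058,0],"turn":0},{"claw":-1,"travel":[0.017,0.058,0],"turn":0}]'
python3 - <<'E'
from h import *
from rig import get_state
s=get_state();d=s['position'][:2]-C;print(d@E_,d@L);print(dots())
import cv2
im=imaging.get_image('side').mean(2).astype(int)
for r in range(166,196): print(r,*im[r,276:322])
E
```

```text
clock: 12.5
position: [0.5478, -0.0658, 0.0403]
ee_rot: [0.003, 0.146, 0.989, -0.0]
contact_force: [0.2, 0.2, -0.3]
width: 0.0
gripper_force: 0.0
clock: 12.8
position: [0.5462, -0.0517, 0.0394]
ee_rot: [-0.0, 0.145, 0.989, 0.0]
contact_force: [-1.1, 0.3, 0.9]
width: -0.0002
gripper_force: 0.0
-0.046561069034925254 -0.03951452254064862
(np.float64(0.012090092941013833), np.float64(0.024712292539960372))
166 111 107 112 113 115 116 116 115 110 106 98 100 97 84 41 27 29 35 28 25 19 36 22 23 25 28 29 29 34 21 28 26 29 29 23 21 48 96 117 118 116 117 116 116 114 117
167 107 100 121 112 113 116 114 113 109 106 102 101 105 102 75 42 23 23 17 18 21 25 35 27 21 25 22 23 26 27 26 26 25 31 19 28 51 100 119 115 116 113 119 116 113 118
168 97 97 110 91 112 116 110 111 111 112 111 114 109 114 108 78 42 28 24 28 22 23 19 30 22 33 23 23 22 26 26 20 30 23 31 34 72 115 117 114 116 116 115 116 115 118
169 105 104 105 88 114 102 83 110 93 109 115 116 115 118 115 111 82 41 27 24 23 25 25 24 30 26 22 32 34 21 25 25 28 41 40 59 101 121 117 114 116 115 116 115 116 113
170 82 74 92 95 107 68 96 154 105 78 107
[... 3348 characters left out ...]
110 86 72 70 72 71 63 66 65 67 70 71 70 67 70 71 69 70 68 70 72 68 68
192 155 153 155 156 157 158 157 149 113 98 99 99 99 101 100 93 69 39 30 59 103 96 95 85 76 68 68 70 70 70 65 62 62 69 74 71 71 70 69 71 70 70 74 70 73 71
193 155 155 157 158 157 157 156 157 148 113 100 101 98 100 100 100 97 81 74 97 146 99 88 72 70 70 69 69 67 72 69 66 71 65 68 77 74 71 70 71 73 72 75 74 77 73
194 157 156 156 157 155 155 155 154 155 148 117 113 111 111 99 101 101 101 97 96 94 94 113 75 67 65 70 68 68 69 71 70 69 71 75 85 78 73 75 69 73 72 70 73 73 75
195 155 156 156 157 154 154 155 154 157 159 154 156 157 150 105 101 99 96 92 87 78 81 108 76 67 72 70 70 69 72 71 70 73 77 86 89 86 90 83 70 75 72 72 72 71 72
```

The bar now looks steeper in the side image, so it has turned part of the way. I'll estimate its angle from the dark centreline.

```bash
cat >> h.py <<'E'
def bar(phi,w=.012):
    "side px of far & near bar ends; phi deg = far end left of upslope (37 free, -37 stop)"
    up=np.array([.819,0,.574]);n=np.array([-.574,0,.819]);a=np.radians(phi)
    d=np.cos(a)*up+np.sin(a)*np.array([0,1,0]);k=np.array([-.026,0,.079])+w*n
    W=lambda s:np.r_[C+s[0]*E_+s[1]*L,s[2]]
    return [proj('side',W(k+t*d)) for t in(.03,-.03)]
E
python3 - <<'E'
from h import *
for phi in(37,20,10,0,-10,-20,-30,-37):
    f,n=bar(phi,0);f2,n2=bar(phi);print(phi,f.round(),n.round(),'top',f2.round(),n2.round(),'slope',((n-f)[1]/(n-f)[0]).round(2))
E
```

```text
37 [276. 176.] [299. 185.] top [279. 174.] [302. 182.] slope 0.36
20 [277. 174.] [299. 188.] top [280. 171.] [301. 185.] slope 0.65
10 [278. 172.] [298. 189.] top [280. 169.] [300. 186.] slope 0.85
0 [279. 171.] [297. 190.] top [282. 168.] [299. 188.] slope 1.1
-10 [281. 170.] [295. 191.] top [283. 167.] [298. 189.] slope 1.43
-20 [282. 170.] [294. 192.] top [285. 167.] [296. 189.] slope 1.95
-30 [284. 169.] [292. 192.] top [287. 167.] [294. 189.] slope 2.94
-37 [286. 170.] [291. 192.] top [288. 167.] [293. 189.] slope 4.53
```

The bar is at about 3° left of up-slope, roughly 0.6 rad turned. I'll keep pushing from its right side with a longer lever.

```bash
python3 -m inch '[{"claw":-1,"travel":[-0.043,0.013,0],"turn":0},{"claw":-1,"travel":[-0.033,0.05,0],"turn":0},{"claw":-1,"travel":[-0.022,0.085,0],"turn":0},{"claw":-1,"travel":[-0.022,0.085,0],"turn":0}]'
python3 -m inch '[{"claw":-1,"travel":[0.0085,0.029,0],"turn":0},{"claw":-1,"travel":[0.0085,0.029,0],"turn":0}]'
python3 -m inch '[{"claw":-1,"travel":[0.0085,0.029,0],"turn":0},{"claw":-1,"travel":[0.0085,0.029,0],"turn":0}]'
cat >> h.py <<'E'
def rep():
    from rig import get_state
    s=get_state();d=s['position'][:2]-C;print('stand',(d@E_).round(4),(d@L).round(4),'F',s['contact_force'].round(1))
    im=imaging.get_image('side').mean(2)
    # lower-left dark edge of the bar: first dark column per row
    e=[(r,274+int(np.argmax(im[r,274:300]<60))) for r in range(170,194)]
    print(e)
E
python3 - <<'E'
from h import *
rep();print(dots())
E
```

```text
clock: 13.3
position: [0.5427, -0.0352, 0.0397]
ee_rot: [0.0, 0.145, 0.989, 0.0]
contact_force: [0.3, -0.4, -0.3]
width: 0.0002
gripper_force: 0.0
clock: 13.5
position: [0.544, -0.0304, 0.0394]
ee_rot: [-0.0, 0.145, 0.989, -0.0]
contact_force: [-1.5, -0.9, -0.3]
width: -0.0002
gripper_force: 0.8
clock: 13.7
position: [0.5444, -0.0262, 0.039]
ee_rot: [-0.001, 0.145, 0.989, -0.002]
contact_force: [-3.5, -6.3, -1.0]
width: -0.0001
gripper_force: 3.6
stand -0.0555 -0.0156 F [-3.5 -6.3 -1. ]
[(170, 282), (171, 274), (172, 274), (173, 274), (174, 279), (175, 279), (176, 280), (177, 281), (178, 281), (179, 282), (180, 283), (181, 283), (182, 284), (183, 284), (184, 285), (185, 286), (186, 287), (187, 287), (188, 288), (189, 288), (190, 289), (191, 290), (192, 291), (193, 291)]
(np.float64(0.012090092941013833), np.float64(0.024712292539960372))
```

```bash
python3 -m inch '[{"claw":-1,"travel":[0.0085,0.029,0],"turn":0},{"claw":-1,"travel":[0.0085,0.029,0],"turn":0}]'
python3 -m inch '[{"claw":-1,"travel":[0.0085,0.029,0],"turn":0},{"claw":-1,"travel":[0.0085,0.029,0],"turn":0}]'
python3 -m inch '[{"claw":-1,"travel":[0.0085,0.029,0],"turn":0},{"claw":-1,"travel":[0.0085,0.029,0],"turn":0}]'
python3 - <<'E'
from h import *
rep();print(dots())
E
```

```text
clock: 14.0
position: [0.5456, -0.0209, 0.0389]
ee_rot: [-0.002, 0.145, 0.989, -0.002]
contact_force: [-3.9, -8.4, -0.1]
width: -0.0001
gripper_force: 3.9
clock: 14.2
position: [0.5467, -0.0162, 0.039]
ee_rot: [-0.002, 0.144, 0.99, -0.003]
contact_force: [-4.5, -10.9, 1.0]
width: -0.0002
gripper_force: 5.0
clock: 14.4
position: [0.5455, -0.013, 0.0386]
ee_rot: [-0.005, 0.143, 0.99, -0.006]
contact_force: [-9.3, -18.9, 2.5]
width: -0.0002
gripper_force: 9.1
stand -0.0581 -0.0026 F [ -9.3 -18.9   2.5]
[(170, 279), (171, 274), (172, 274), (173, 274), (174, 283), (175, 283), (176, 284), (177, 284), (178, 284), (179, 284), (180, 284), (181, 284), (182, 285), (183, 285), (184, 285), (185, 285), (186, 285), (187, 285), (188, 285), (189, 285), (190, 286), (191, 286), (192, 286), (193, 287)]
(np.float64(0.012090092941013833), np.float64(0.024712292539960372))
```

The bar's edge is now nearly vertical (slope about 4.7, matching the stop) and the force is climbing. One more squeeze against the stop.

```bash
python3 -m inch '[{"claw":-1,"travel":[0.0085,0.029,0],"turn":0},{"claw":-1,"travel":[0.0085,0.029,0],"turn":0}]'
python3 -m inch '[{"claw":-1,"travel":[0.003,0.012,0],"turn":0},{"claw":-1,"travel":[0.003,0.012,0],"turn":0}]'
python3 - <<'E'
from h import *
rep();print(dots())
E
```

```text
clock: 14.7
position: [0.544, -0.0095, 0.0379]
ee_rot: [-0.008, 0.142, 0.99, -0.008]
contact_force: [-15.0, -25.8, 4.9]
width: -0.0002
gripper_force: 12.9
clock: 14.9
position: [0.5442, -0.0093, 0.0377]
ee_rot: [-0.008, 0.142, 0.99, -0.01]
contact_force: [-15.0, -32.2, 1.5]
width: 0.0004
gripper_force: 15.1
stand -0.0604 0.0006 F [-15.  -32.2   1.5]
[(170, 279), (171, 274), (172, 274), (173, 274), (174, 281), (175, 282), (176, 283), (177, 284), (178, 284), (179, 284), (180, 284), (181, 284), (182, 285), (183, 285), (184, 285), (185, 285), (186, 285), (187, 285), (188, 285), (189, 285), (190, 286), (191, 286), (192, 286), (193, 287)]
(np.float64(0.012090092941013833), np.float64(0.024712292539960372))
```

It's against the stop: more force brings no motion. I'll withdraw right, then back and up.

```bash
python3 -m inch '[{"claw":-1,"travel":[-0.042,-0.144,0],"turn":0},{"claw":-1,"travel":[-0.33,-0.06,0],"turn":0},{"claw":-1,"travel":[-0.33,-0.06,0],"turn":0},{"claw":-1,"travel":[-0.33,-0.06,0.4],"turn":0},{"claw":-1,"travel":[-0.33,-0.06,0.4],"turn":0}]'
python3 -m inch '[{"claw":-1,"travel":[-0.3,0,0.6],"turn":0},{"claw":-1,"travel":[-0.3,0,0.6],"turn":0},{"claw":-1,"travel":[-0.3,0,0.6],"turn":0},{"claw":-1,"travel":[-0.3,0,0.6],"turn":0}]'
python3 - <<'E'
from h import *
rep();print(dots())
import cv2
b=cv2.imread('pics/side0.png');a=imaging.get_image('side')[:,:,::-1]
d=cv2.absdiff(a,b).max(2)[245:355,230:360];print('tools diff',(d>50).sum())
E
```

```text
clock: 15.5
position: [0.4871, -0.0105, 0.1213]
ee_rot: [0.001, 0.146, 0.989, 0.0]
contact_force: [2.0, 0.3, -0.4]
width: 0.0
gripper_force: 0.0
clock: 15.9
position: [0.4282, -0.0107, 0.2443]
ee_rot: [0.005, 0.145, 0.989, 0.0]
contact_force: [0.5, -0.4, -0.1]
width: -0.0004
gripper_force: 0.0
stand -0.1713 -0.0336 F [ 0.5 -0.4 -0.1]
[(170, 274), (171, 274), (172, 274), (173, 274), (174, 283), (175, 283), (176, 283), (177, 284), (178, 284), (179, 284), (180, 284), (181, 284), (182, 285), (183, 285), (184, 285), (185, 285), (186, 286), (187, 286), (188, 285), (189, 285), (190, 286), (191, 286), (192, 286), (193, 287)]
(np.float64(0.012090092941013833), np.float64(0.024712292539960372))
tools diff 0
```

```bash
python3 -c "
from rig import ticket
print(ticket.sign_off())"
```

```text
the job is handed in; nothing more can be done
None
```

I handed the job in at about 16 s: the carriage is past the catch and holding at home, the clamp knob is hard against its clockwise stop, the arm is clear, and the lying tools are unmoved in the side view. I drove the carriage home by the knob bar's near end instead of its nose, because the gripper's knuckle reached the bar first.

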